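# Clear the jar and bolt the curing box

## Robot

A 6-joint arm with a two-finger parallel gripper is mounted at the origin on a cart in front of the work surface, level with it; the furniture and walls round the work are solid. World frame = base frame: x ahead of the robot, y to its left, z up, the work surface at z = 0. Lengths are in m, angles in rad, forces in N, time in s.
With the tool pointing down it reaches from about 0.225 to 0.875 m from the base axis. Payload 3.4 kg.
Tool frame: the origin (TCP) lies on the centre line of the jaws, within the pads' length; the fingertips stand 14 mm ahead of it and the grasp point (between the pads) lies 5 mm behind it; z points along the fingers, y is the line along which they close (so a half turn about z gives the same grasp; the last joint's range is limited). The gripper opens to 85 mm and grips with 20 to 120 N. Pads are 22 mm wide; open, the fingers measure 114 mm over their backs; the gripper's body (76 mm by 85 mm) begins 54 mm behind the grasp point. The pads swing forward as they close: fully open they stand 13 mm farther back than shut.
Start: joints at [-1.245, 0.276, 1.505, -0, 1.361, -0.121], TCP at [0.248, -0.519, 0.245] pointing down, gripper open.
Joint ranges: [-2.89, 2.89], [-0.75, 2.08], [0.22, 2.7], [-1.18, 4.32], [0.11, 2.71], [-2.7, 2.7]. Speed limits (rad/s): [2.57, 2.57, 3.14, 3.14, 3.14, 3.14].

## Interface

Orientations are given as a unit quaternion [w, x, y, z].
In Python, from rig import manip, eyes gives the robot as it stands.
- The arm moves only by the shell command python3 -m creep 'ROWS' [FORCE]. ROWS is JSON, a list of rows, each a list of 5 numbers: the opening, from 0 (shut) to 1 (fully open), then the shift along the tool's x, y, z normalised to -1 to 1, where 1 is 0.5 m, then the turn about the tool's z normalised to -1 to 1, where 1 is 360 degrees. In form: [[fingers, dx, dy, dz, spin], ...]. A call has 1 to 10 rows; each row is the pose to reach, as a shift and turn from the pose commanded when the call began, along the tool's axes at that moment, turning the shorter way round; what a row does not reach only later rows make up. A row lasts 1/10 s, in which the tool goes at most 50 mm and 8.59 degrees, less where a joint would pass 70% of its speed; a pose out of reach is approached as far as the arm can. A call with a number of a shift or a turn outside -1 to 1 is refused whole. A call with a gripper value outside its range is refused whole. The fingers move at their own pace and stop on an object; FORCE is the grip in N (left out, the last holds). Time passes only in rows, so rows that repeat a pose let the fingers close. It gives the time, the measured TCP pose, the force, the opening and the grip force at its end, in the units of the state.
- manip.get_state(): the state, without advancing time (a new reading comes with each control period).
- eyes.get_image(name): name is "scene" or "side" or "wrist"; returns a dict with "frame" (400x640x3 uint8, red, green, blue), "fx", "fy", "cx", "cy" (pixels), "R" (3x3) and "t" (3): a world point X has camera coordinates R X + t. Camera axes: x right, y down, z forward; pixel columns grow to the right and rows downward; lengths in m; the calibration is good to about 2 mm. A picture is of the moment at which its call begins. There is no depth.
- manip.sign_off(): hands the job in; it is judged then, once.
Trained networks look in the newest picture that a camera, given by its name, has taken for a name from the list of things; names that differ only in an ending like _2 or _b are one class to them, and where a whole thing is asked for, a point or a joint stands for the part that bears it (a point fixed in the world has none). Each returns a list of dicts, best first, with "confidence" (0 to 1); they miss things now and then, are a little off and sometimes report something else, mostly with a low value. They report only what shows in the picture. A call takes as long as a camera call. They do not tell look-alikes from the thing itself.
- eyes.regions_of(camera, label): "mask" (400x640 bool, what is visible of it) and "bbox" ([left, top, right, bottom] in pixels, round what is visible of it).
- eyes.place_of(camera, label): "centre" ([column, row] in pixels: a listed point, or the origin of a listed thing).
The state is a dict: "clock": time; "qpos": joint angles; "qd": joint speeds; "effort": joint torques, N m; "position": TCP position; "ee_rot": TCP orientation; "contact_force": force on the tool from outside, world axes, zero at the start; "moment": the same for the moment, N m; "width": finger opening in m; "gripper_force": force on a finger pad.
Only numpy, scipy, OpenCV 4.12 (cv2) and the standard library are available. Lean on these libraries where they do the work, as an engineer would, in place of code of your own. Each camera call takes 0.05 s, during which the arm holds its last target. There are 200 camera calls.

## Task

Somebody has left a pigment jar on the curing box, in the way of its sliding bolt. Keep the jar upright, move it gently onto the stained wooden board beside the box, stand it there and let go without dropping it; then slide the bolt by its red knob all the way home into the keeper. Leave everything else where it stands.

Things in the scene. Friction and masses are not known exactly. Their poses are not given: they have to be found in the camera images.
- cure_box: Low blue steel curing box, grey top at z = 50 mm; fixed, but placed and turned anew each run. 260 mm along y; x from -100 (robot's side) to +70. Origin on the worktop below the bolt's line, midway along y. On the top along x = 0: two bolt guides, 22 mm in x, 19 high, at y = 15..25 and 91..101; keeper 20 mm in x, 22 high, y = -58..-80.
- shelf_edge (a point): Middle of the lower front edge of the drying shelf that hangs over the box's rear half: box x = -20..70, full width, underside 280 mm above the worktop; posts and braces at y = +-118. It covers the bolt and the jar's rear, so a hand straight down does not fit; one tilted about 30 to 40 degrees from the robot's side (fingers toward box +x and down) does.
- knob (a point): Point on the axis of the bolt's red upright knob at half its height, 98 mm above the worktop. The knob is a cylinder of 14 mm diameter from 84 to 110 mm above the worktop, on a 10 mm stem. At joint value 0 it is at x = 0, y = 61 mm in the frame of the curing box; it moves with the bolt.
- keeper (a point): Centre of the mouth of the keeper, a steel loop on the top of the box that receives the bolt, 60 mm above the worktop; at x = 0, y = -58 mm in the frame of the curing box.
- bolt (a joint): Steel bolt, 11 mm rod, centre 60 mm above the worktop. Metres slid toward the keeper (box -y): starts 0 to 0.006 (withdrawn); 0.076 is fully home at its stop, 11 mm into the keeper. At 0 its tip is at box y = 7 mm, 65 mm from the keeper's mouth; the jar stands in that gap. Friction about 2.5 N, no spring, stays where left.
- jar: Pigment jar with a black screw lid fixed to it, loose, about 0.12 kg. Origin at the centre of its underside, z up. 64 mm high; glass 56 mm in diameter up to 50 mm, lid 60 mm in diameter from 50 to 64 mm. Starts upright on top of the curing box in the gap between bolt and keeper, its centre 20 to 26 mm on the robot's side of the bolt's line.
- board: Square-cornered light wooden board with a brown stain, the one lying flat on the worktop nearest to the box, on its right, 135 mm along its x, 165 mm along its y, 9 mm thick, fixed in a run. Origin at the centre of its underside, z up; its top is 9 mm above the worktop.
- loose_lid: Small white screw lid, 42 mm diameter, 9 mm high, loose, lying on top of the curing box at its front right corner (about x = -75, y = -95 mm in the box's frame). Origin at the centre of its underside. Bystander.
- dropper: Amber dropper bottle, 42 mm diameter, 118 mm high, standing behind the board. Origin at the centre of its underside. Bystander.
- cup: Empty clear mixing cup, about 96 mm wide, 105 mm high, standing behind the board. Origin at the centre of its underside. Bystander.
- steel_tweezers: Steel tweezers, 126 mm long, 5 mm high, lying at the front, left of the box. Origin at the middle of the underside. Bystander.
Things that resemble listed ones, but are neither listed nor needed, are in the scene too. Leave any yellow look-alike of the jar alone.

How it is judged:
On the way, in this order (a step that is already met when the one before it is completed fails the run):
1. the jar stands upright on the wooden board, let go (x of jar in the frame of board between -0.06 and 0.06 m and y of jar in the frame of board between -0.075 and 0.075 m and z of jar in the frame of board between 0.004 and 0.013 m and angle between jar's own z axis and vertical below 0.1 rad and linear speed of jar below 0.02 m/s and contact force between the fingers and jar below 0.1 N), for 0.2 s.
2. the bolt is fully home in the keeper (value of joint bolt above 0.072 m), for 0.2 s.
At the end, for the whole second after the job is handed in: The jar stands upright (within 0.1 rad), at rest and let go on the wooden board (its centre within 60 mm in x and 75 mm in y of the board's centre), and the bolt is within 4 mm of its stop in the keeper (all of step 1 and value of joint bolt above 0.072 m); the robot touches nothing.
It fails at once if the jar is tipped more than 0.5 rad (angle between jar's own z axis and vertical above 0.5 rad).
It fails at once if the jar is dropped (falls faster than 0.7 m/s out of the fingers) (linear speed of jar above 0.7 m/s and contact force between the fingers and jar below 0.1 N).
It fails at once if the loose lid, dropper bottle, mixing cup or tweezers is moved more than 40 mm (distance of any of loose_lid, dropper, cup, steel_tweezers from where it was at the start of the episode above 0.04 m).
It also fails if it takes over 70 s, if anything falls off the work surface, if the arm or the gripper's body presses on something with over 40 N, if the wrist force passes 120 N, or if a joint passes its speed limit or range.

## Working session

There is one attempt and no reset: what is moved stays moved. The work goes in short steps, Python scripts to look and compute and a shell command to move; the robot and the scene stay as the last step left them, time stands still between calls to the robot, and variables do not carry over. Pictures are saved under pics/ and viewed, at most 11 in all, crops included, and the job is handed in when it is done.

```bash
ls; mkdir -p pics; python3 - <<'E'
from rig import manip, eyes
import cv2,numpy as np
s=manip.get_state()
print(s['clock'],s['position'],s['ee_rot'],s['width'])
im={}
for c in ("scene","side"):
    d=eyes.get_image(c); cv2.imwrite(f"pics/{c}0.png",d["frame"][:,:,::-1]); im[c]=d
    print(c,d['fx'],d['cx'],d['cy'],(-np.array(d['R']).T@np.array(d['t'])).round(3))
    for l in ("cure_box","shelf_edge","knob","keeper","jar","board","loose_lid","dropper","cup","steel_tweezers"):
        print(l,[(np.round(p['centre'],1).tolist(),round(p['confidence'],2)) for p in eyes.place_of(c,l)][:4])
E
```

```text
pics
0.0 [ 0.24827981 -0.5180683   0.24443641] [-9.26779275e-04  9.75148767e-01  2.21549123e-01 -9.61370315e-05] 0.0853580610573778
scene 384.5517187395891 323.4924285830792 200.25714184520865 [0.11 0.5  0.82]
cure_box [([293.9, 252.0], 0.67), ([326.7, 191.6], 0.54)]
shelf_edge [([291.8, 177.2], 0.6)]
knob [([279.7, 239.6], 0.5)]
keeper [([307.1, 223.8], 0.69), ([290.5, 177.8], 0.51)]
jar [([309.4, 240.5], 0.84), ([292.9, 254.9], 0.66), ([332.7, 211.6], 0.6)]
board [([388.2, 209.7], 0.6)]
loose_lid [([334.4, 228.6], 0.68)]
dropper [([326.2, 192.4], 0.72)]
cup [([335.7, 177.1], 0.37)]
steel_tweezers [([318.3, 346.9], 0.71)]
side 483.48266701477996 320.8933521574262 201.1015471651104 [-0.007  0.683  0.758]
cure_box [([291.1, 271.8], 0.93), ([318.7, 361.6], 0.24)]
shelf_edge [([291.8, 177.7], 0.7)]
knob [([272.9, 251.0], 0.77)]
keeper [([305.5, 239.9], 0.95)]
jar [([303.5, 255.7], 0.57), ([293.0, 177.1], 0.56)]
board [([398.4, 228.6], 0.82)]
loose_lid [([336.0, 251.6], 0.66)]
dropper [([332.4, 210.2], 0.77)]
cup [([337.2, 202.5], 0.57)]
steel_tweezers [([317.7, 363.4], 0.73)]
```

View pics/scene0.png

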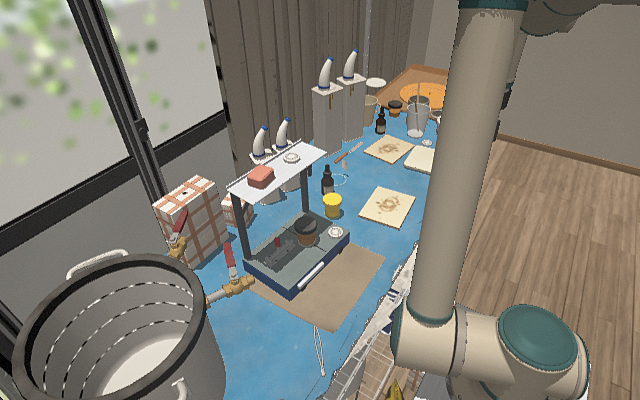

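View pics/side0.png

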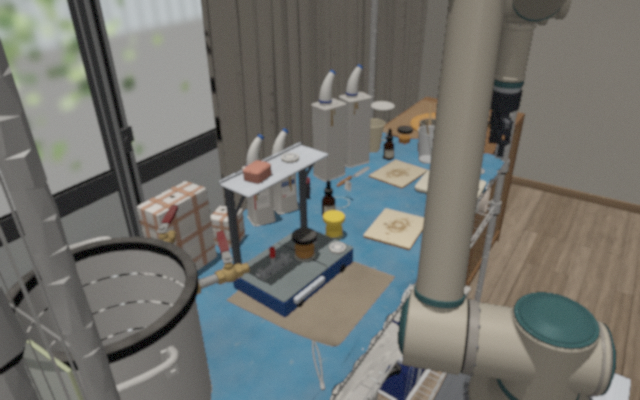

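The target jar is the amber one with a black lid, on the box at about (307,232). The yellow jar at (332,205) is the look-alike. Two boards carry stains, at (387,207) and (388,149). The one at (387,207) is nearest the box, so that is the board. I'll confirm it in an enlarged crop while computing poses.

```bash
cat > h.py <<'E'
from rig import manip, eyes
import cv2,numpy as np
from scipy.spatial.transform import Rotation as Rn
def ray(d,uv):
    R=np.array(d['R']);t=np.array(d['t'])
    return -R.T@t, R.T@np.array([(uv[0]-d['cx'])/d['fx'],(uv[1]-d['cy'])/d['fy'],1])
def onz(d,uv,z):
    c,r=ray(d,uv); return (c+r*(z-c[2])/r[2])[:2]
def proj(d,X):
    p=np.array(d['R'])@np.array(X)+np.array(d['t']); return np.array([d['fx']*p[0]/p[2]+d['cx'],d['fy']*p[1]/p[2]+d['cy']])
E
python3 - <<'E'
from h import *
Z=dict(cure_box=0,shelf_edge=.28,knob=.098,keeper=.06,jar=.05,board=0,loose_lid=.05,dropper=0,cup=0,steel_tweezers=0)
for c in ("scene","side"):
    d=eyes.get_image(c)
    for l in Z:
        print(c,l,[(onz(d,p['centre'],Z[l]).round(3).tolist(),round(p['confidence'],2)) for p in eyes.place_of(c,l)][:3])
    for l in ("board",):
        for r in eyes.regions_of(c,l)[:2]:
            ct,_=cv2.findContours(r['mask'].astype(np.uint8),0,2); k=max(ct,key=cv2.contourArea)
            P=np.array([onz(d,p[0],.009) for p in k],np.float32)
            print('board rect',r['confidence'],cv2.minAreaRect(P*1000))
    if c=="scene":
        cv2.imwrite("pics/crop1.png",cv2.resize(d['frame'][130:310,230:450,::-1],None,fx=3.3,fy=3.3,interpolation=2))
E
```

```text
scene cure_box [([0.584, -0.081], 0.93)]
scene shelf_edge [([0.566, -0.067], 0.84)]
scene knob [([0.731, -0.266], 0.56), ([0.591, -0.023], 0.45), ([0.483, -0.123], 0.21)]
scene keeper [([0.553, -0.021], 0.74), ([0.582, -0.138], 0.73)]
scene jar [([0.57, -0.227], 0.78), ([0.559, -0.091], 0.62)]
scene board [([0.455, -0.39], 0.58), ([0.679, -0.431], 0.18)]
scene loose_lid [([0.773, -0.305], 0.43), ([0.506, -0.168], 0.42)]
scene dropper [([0.664, -0.359], 0.55)]
scene cup [([0.675, -0.44], 0.41)]
scene steel_tweezers [([0.371, 0.126], 0.63)]
board rect 0.61 ((450.79119873046875, -388.93792724609375), (138.832763671875, 173.0353546142578), 5.152964115142822)
side cure_box [([0.579, -0.076], 0.93)]
side shelf_edge [([0.563, -0.071], 0.63)]
side knob [([0.591, -0.002], 0.64)]
side keeper [([0.591, -0.142], 0.82)]
side jar [([0.555, -0.098], 0.81), ([0.56, -0.215], 0.74), ([0.607, -0.305], 0.74)]
side board [([0.456, -0.407], 0.7)]
side loose_lid [([0.501, -0.161], 0.74)]
side dropper [([0.654, -0.372], 0.55), ([0.589, -0.149], 0.33)]
side cup [([0.682, -0.121], 0.68), ([0.672, -0.461], 0.37)]
side steel_tweezers [([0.377, 0.13], 0.6)]
board rect 0.89 ((449.5341796875, -388.05792236328125), (140.11526489257812, 183.4246826171875), 5.888004302978516)
```

View pics/crop1.png

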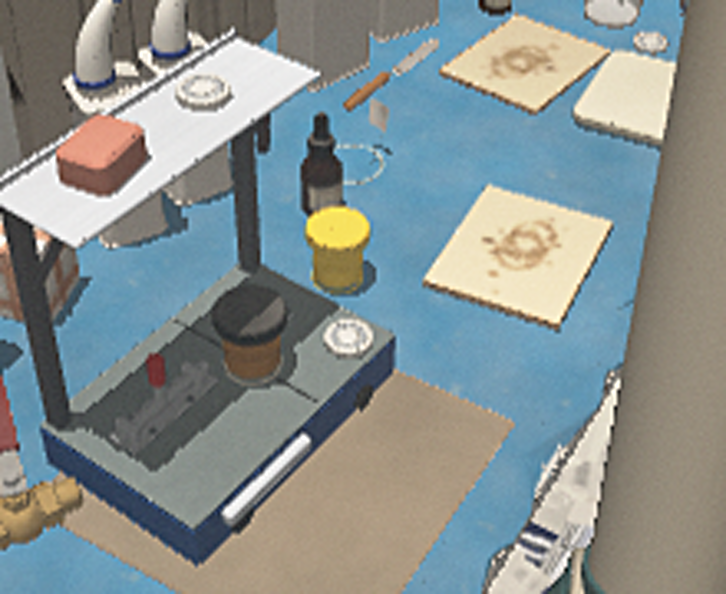

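The crop confirms both. The jar is amber with a black lid at crop (250,330), and the stained board nearest the box is at crop (520,255). The commands have no tilt term, so I'll first see what the arm does at the edge of its reach, up high in free space.

```bash
python3 -m creep '[[1,0,0.1,-0.1,0],[1,0,0.2,-0.2,0],[1,0,0.3,-0.3,0],[1,0,0.4,-0.4,0],[1,0,0.5,-0.4,0],[1,0,0.6,-0.4,0],[1,0,0.7,-0.4,0],[1,0,0.8,-0.4,0],[1,0,0.9,-0.4,0],[1,0,0.9,-0.4,0]]'; python3 - <<'E'
from h import *
s=manip.get_state(); print(s['qpos'],s['position'],Rn.from_quat(np.roll(s['ee_rot'],-1)).as_matrix().round(3))
E
```

```text
clock: 3.3
position: [0.3758, -0.7846, 0.3781]
ee_rot: [0.019, 0.975, 0.222, 0.004]
contact_force: [0.2, 0.3, 1.2]
width: 0.0854
gripper_force: 0.0
[-1.20519036  0.81878219  0.22041243  0.00350375  2.06348389 -0.07951292] [ 0.3758317  -0.7846097   0.37811923] [[ 0.902  0.432  0.017]
 [ 0.432 -0.901 -0.035]
 [-0.     0.039 -0.999]]
```

```bash
cat > st.py <<'E'
from h import *
s=manip.get_state(); print(s['clock'],s['qpos'].round(3),s['position'].round(4));print(Rn.from_quat(np.roll(s['ee_rot'],-1)).as_matrix().round(3))
E
python3 -m creep '[[1,0,-0.1,0,0],[1,0,-0.2,0,0],[1,0,-0.2,0,0],[1,0,-0.2,0,0]]'; python3 st.py
```

```text
clock: 3.7
position: [0.3311, -0.6901, 0.3799]
ee_rot: [0.02, 0.975, 0.222, 0.004]
contact_force: [0.5, -0.2, -0.4]
width: 0.0857
gripper_force: 0.0
3.7 [-1.216  0.543  0.757  0.004  1.8   -0.091] [ 0.3311 -0.6901  0.3799]
[[ 0.902  0.432  0.018]
 [ 0.432 -0.901 -0.038]
 [-0.     0.042 -0.999]]
```

Out-of-reach targets leave a small tilt that persists into later calls. Going high should saturate the wrist joint, which will force more tilt in the direction I need.

```bash
python3 -m creep '[[1,0,-0.1,-0.1,0],[1,0,-0.2,-0.2,0],[1,0,-0.3,-0.3,0],[1,0,-0.4,-0.4,0],[1,0,-0.4,-0.5,0],[1,0,-0.4,-0.6,0],[1,0,-0.4,-0.7,0],[1,0,-0.4,-0.8,0],[1,0,-0.4,-0.9,0],[1,0,-0.4,-1,0]]'; python3 st.py
```

```text
clock: 4.7
position: [0.2222, -0.4638, 0.7044]
ee_rot: [0.032, 0.975, 0.221, 0.007]
contact_force: [-0.9, 0.6, 0.7]
width: 0.0857
gripper_force: 0.0
4.7 [-1.265  0.342  0.22   0.015  2.515 -0.129] [ 0.2222 -0.4638  0.7044]
[[ 0.902  0.431  0.028]
 [ 0.432 -0.9   -0.059]
 [-0.     0.065 -0.998]]
```

```bash
python3 -m creep '[[1,0.1,-0.08,0,0],[1,0.2,-0.16,0,0],[1,0.3,-0.24,0,0],[1,0.4,-0.32,0,0],[1,0.5,-0.4,0,0],[1,0.6,-0.5,0,0],[1,0.7,-0.6,0,0],[1,0.85,-0.72,0,0],[1,0.85,-0.72,0,0],[1,0.85,-0.72,0,0]]'; python3 st.py
```

```text
clock: 5.7
position: [0.4276, -0.0079, 0.6866]
ee_rot: [0.032, 0.975, 0.221, 0.012]
contact_force: [0.5, -0.2, -0.3]
width: 0.0856
gripper_force: 0.0
5.7 [-0.139  0.134  0.589 -0.074  2.371  0.931] [ 0.4276 -0.0079  0.6866]
[[ 0.902  0.431  0.038]
 [ 0.432 -0.9   -0.057]
 [ 0.009  0.068 -0.998]]
```

```bash
python3 -m creep '[[1,0,0,0,0.05],[1,0,0,0,0.07],[1,0,0,0,0.07],[1,0,0,0,0.07],[1,0,0,0,0.07]]'; python3 st.py
```

```text
clock: 6.2
position: [0.4277, -0.01, 0.6851]
ee_rot: [0.028, 0.999, 0.005, 0.016]
contact_force: [-0.1, -0.2, -0.5]
width: 0.0853
gripper_force: 0.0
6.2 [-0.144  0.136  0.593 -0.074  2.371  1.363] [ 0.4277 -0.01    0.6851]
[[ 0.999  0.009  0.033]
 [ 0.011 -0.998 -0.057]
 [ 0.032  0.057 -0.998]]
```

```bash
python3 -m creep '[[1,0,-0.05,-0.1,0],[1,-0.1,-0.1,-0.2,0],[1,-0.2,-0.1,-0.3,0],[1,-0.3,-0.1,-0.4,0],[1,-0.4,-0.1,-0.5,0],[1,-0.4,-0.1,-0.6,0],[1,-0.4,-0.1,-0.7,0],[1,-0.4,-0.1,-0.8,0],[1,-0.4,-0.1,-0.9,0],[1,-0.4,-0.1,-1,0]]'; python3 st.py
```

```text
clock: 7.2
position: [0.3023, 0.0467, 0.7906]
ee_rot: [0.034, 0.998, 0.004, 0.043]
contact_force: [0.1, -1.0, 0.4]
width: 0.0857
gripper_force: 0.0
7.2 [ 0.003  0.119  0.221 -0.161  2.71   1.415] [0.3023 0.0467 0.7906]
[[ 0.996  0.006  0.087]
 [ 0.011 -0.998 -0.067]
 [ 0.087  0.068 -0.994]]
```

```bash
python3 -m creep '[[1,-0.1,0,-0.1,0],[1,-0.2,0,-0.2,0],[1,-0.3,0,-0.3,0],[1,-0.4,0,-0.4,0],[1,-0.5,0,-0.5,0],[1,-0.6,0,-0.6,0],[1,-0.6,0,-0.6,0],[1,-0.6,0,-0.6,0],[1,-0.6,0,-0.6,0],[1,-0.6,0,-0.6,0]]'; python3 st.py
```

```text
clock: 8.2
position: [0.2311, 0.071, 0.8155]
ee_rot: [0.042, 0.995, 0.005, 0.091]
contact_force: [0.2, -0.1, 0.1]
width: 0.0852
gripper_force: 0.0
8.2 [ 0.175  0.03   0.222 -0.274  2.71   1.475] [0.2311 0.071  0.8155]
[[ 0.984  0.003  0.181]
 [ 0.019 -0.996 -0.083]
 [ 0.18   0.085 -0.98 ]]
```

```bash
python3 -m creep '[[1,-0.1,-0.1,-0.1,0],[1,-0.2,-0.2,-0.2,0],[1,-0.3,-0.3,-0.3,0],[1,-0.4,-0.3,-0.4,0],[1,-0.5,-0.3,-0.5,0],[1,-0.6,-0.3,-0.6,0],[1,-0.6,-0.3,-0.6,0],[1,-0.6,-0.3,-0.6,0],[1,-0.6,-0.3,-0.6,0],[1,-0.6,-0.3,-0.6,0]]'; python3 st.py
```

```text
clock: 9.2
position: [0.0894, 0.2551, 0.8025]
ee_rot: [0.018, 0.993, 0.009, 0.12]
contact_force: [0.1, 0.5, 0.3]
width: 0.086
gripper_force: 0.0
9.2 [ 1.287  0.104  0.222 -0.607  2.71   2.271] [0.0894 0.2551 0.8025]
[[ 0.971  0.014  0.239]
 [ 0.023 -0.999 -0.034]
 [ 0.238  0.038 -0.97 ]]
```

```bash
python3 -m creep '[[1,0.1,0.1,0.1,0],[1,0.2,0.2,0.2,0],[1,0.3,0.3,0.3,0],[1,0.4,0.4,0.3,0],[1,0.46,0.44,0.3,0],[1,0.46,0.44,0.3,0],[1,0.46,0.44,0.3,0],[1,0.46,0.44,0.3,0]]'; python3 st.py
python3 -m creep '[[1,-0.1,0,-0.1,0],[1,-0.2,0,-0.2,0],[1,-0.3,0,-0.3,0],[1,-0.4,0,-0.4,0],[1,-0.5,0,-0.5,0],[1,-0.6,0,-0.6,0],[1,-0.6,0,-0.6,0],[1,-0.6,0,-0.6,0],[1,-0.6,0,-0.6,0],[1,-0.6,0,-0.6,0]]'; python3 st.py
```

```text
clock: 10.0
position: [0.3528, 0.0324, 0.7202]
ee_rot: [0.018, 0.993, 0.008, 0.121]
contact_force: [0.1, 1.8, 0.7]
width: 0.0852
gripper_force: 0.0
10.0 [-0.096 -0.068  0.73  -0.013  2.236  1.449] [0.3528 0.0324 0.7202]
[[ 0.971  0.012  0.24 ]
 [ 0.021 -0.999 -0.033]
 [ 0.239  0.037 -0.97 ]]
clock: 11.0
position: [0.0956, 0.0602, 0.8462]
ee_rot: [0.02, 0.984, 0.01, 0.176]
contact_force: [0.4, 0.9, -0.1]
width: 0.0855
gripper_force: 0.0
11.0 [ 0.798 -0.114  0.221 -0.712  2.71   1.651] [0.0956 0.0602 0.8462]
[[ 0.938  0.013  0.348]
 [ 0.027 -0.999 -0.035]
 [ 0.347  0.042 -0.937]]
```

```bash
python3 -m creep '[[1,0.1,0,0.1,0],[1,0.2,0,0.2,0],[1,0.3,0,0.3,0],[1,0.4,-0.04,0.4,0],[1,0.4,-0.04,0.4,0],[1,0.4,-0.04,0.4,0],[1,0.4,-0.04,0.4,0]]'; python3 st.py
python3 -m creep '[[1,-0.1,0,-0.1,0],[1,-0.2,0,-0.2,0],[1,-0.3,0,-0.3,0],[1,-0.4,0,-0.4,0],[1,-0.5,0,-0.5,0],[1,-0.6,0,-0.6,0],[1,-0.7,0,-0.7,0],[1,-0.8,0,-0.8,0],[1,-0.9,0,-0.9,0],[1,-0.9,0,-0.9,0]]'; python3 st.py
```

```text
clock: 11.7
position: [0.3297, 0.077, 0.7373]
ee_rot: [0.021, 0.984, 0.01, 0.175]
contact_force: [-0.3, -0.0, 1.6]
width: 0.0854
gripper_force: 0.0
11.7 [ 0.097 -0.128  0.759 -0.084  2.162  1.588] [0.3297 0.077  0.7373]
[[ 0.938  0.012  0.345]
 [ 0.027 -0.999 -0.037]
 [ 0.345  0.044 -0.938]]
clock: 12.7
position: [0.0729, 0.0869, 0.8483]
ee_rot: [0.011, 0.98, 0.015, 0.197]
contact_force: [4.0, -14.5, 4.8]
width: 0.0853
gripper_force: 0.0
12.7 [ 1.494 -0.062  0.22  -1.179  2.711  1.887] [0.0729 0.0869 0.8483]
[[ 0.922  0.025  0.386]
 [ 0.034 -0.999 -0.016]
 [ 0.385  0.028 -0.922]]
```

```bash
python3 -m creep '[[1,0.1,0.05,0.1,0],[1,0.2,0.1,0.2,0],[1,0.3,0.14,0.3,0],[1,0.4,0.14,0.4,0],[1,0.4,0.14,0.4,0],[1,0.4,0.14,0.4,0],[1,0.4,0.14,0.4,0]]'; python3 st.py
python3 -m creep '[[1,-0.1,0.02,-0.1,0],[1,-0.2,0.02,-0.2,0],[1,-0.3,0.05,-0.3,0],[1,-0.4,0.05,-0.4,0],[1,-0.5,0.05,-0.5,0],[1,-0.55,0.05,-0.6,0],[1,-0.55,0.05,-0.7,0],[1,-0.55,0.05,-0.8,0],[1,-0.55,0.05,-0.8,0]]'; python3 st.py
```

```text
clock: 13.4
position: [0.1445, 0.0592, 0.8222]
ee_rot: [0.027, 0.982, 0.02, 0.184]
contact_force: [0.3, 0.8, -0.1]
width: 0.0852
gripper_force: 0.0
13.4 [ 0.22  -0.201  0.442 -0.218  2.536  1.549] [0.1445 0.0592 0.8222]
[[ 0.931  0.029  0.363]
 [ 0.048 -0.998 -0.045]
 [ 0.361  0.059 -0.931]]
clock: 14.3
position: [0.0311, -0.0047, 0.8545]
ee_rot: [0.032, 0.975, 0.019, 0.22]
contact_force: [0.1, 0.1, -0.7]
width: 0.0855
gripper_force: 0.0
14.3 [ 0.498 -0.241  0.221 -0.647  2.71   1.38 ] [ 0.0311 -0.0047  0.8545]
[[ 0.903  0.024  0.429]
 [ 0.052 -0.997 -0.054]
 [ 0.427  0.071 -0.902]]
```

```bash
python3 -m creep '[[1,0.1,-0.05,0.1,0],[1,0.2,-0.1,0.2,0],[1,0.3,-0.14,0.3,0],[1,0.38,-0.14,0.46,0],[1,0.38,-0.14,0.46,0],[1,0.38,-0.14,0.46,0],[1,0.38,-0.14,0.46,0],[1,0.38,-0.14,0.46,0]]'; python3 st.py
python3 -m creep '[[1,-0.1,-0.02,-0.1,0],[1,-0.2,-0.02,-0.2,0],[1,-0.3,-0.05,-0.3,0],[1,-0.4,-0.05,-0.4,0],[1,-0.5,-0.05,-0.5,0],[1,-0.55,-0.05,-0.6,0],[1,-0.55,-0.05,-0.7,0],[1,-0.55,-0.05,-0.8,0],[1,-0.55,-0.05,-0.8,0]]'; python3 st.py
```

```text
clock: 15.1
position: [0.3002, 0.0617, 0.7224]
ee_rot: [0.032, 0.975, 0.018, 0.219]
contact_force: [0.3, 0.3, 0.7]
width: 0.0855
gripper_force: 0.0
15.1 [ 0.076 -0.248  0.922 -0.098  2.027  1.548] [0.3002 0.0617 0.7224]
[[ 0.903  0.02   0.429]
 [ 0.049 -0.997 -0.055]
 [ 0.426  0.071 -0.902]]
clock: 16.0
position: [0.0823, 0.0876, 0.8225]
ee_rot: [0.036, 0.974, 0.022, 0.222]
contact_force: [1.1, 0.6, 0.5]
width: 0.0855
gripper_force: 0.0
16.0 [ 1.576 -0.14   0.479 -1.066  2.623  2.114] [0.0823 0.0876 0.8225]
[[ 0.9    0.027  0.434]
 [ 0.058 -0.997 -0.06 ]
 [ 0.431  0.079 -0.899]]
```

```bash
python3 -m creep '[[1,0.1,0.05,0.1,0],[1,0.2,0.1,0.2,0],[1,0.3,0.14,0.3,0],[1,0.3,0.14,0.38,0],[1,0.3,0.14,0.38,0],[1,0.3,0.14,0.38,0],[1,0.3,0.14,0.38,0],[1,0.3,0.14,0.38,0]]'; python3 st.py
python3 -m creep '[[1,-0.1,0,-0.1,0],[1,-0.2,0,-0.2,0],[1,-0.3,0,-0.3,0],[1,-0.35,0,-0.4,0],[1,-0.4,0,-0.5,0],[1,-0.45,0,-0.6,0],[1,-0.5,0,-0.7,0],[1,-0.5,0,-0.8,0],[1,-0.5,0,-0.8,0]]'; python3 st.py
```

```text
clock: 16.8
position: [0.1974, 0.0527, 0.772]
ee_rot: [0.04, 0.975, 0.027, 0.215]
contact_force: [0.0, 1.5, -0.1]
width: 0.0854
gripper_force: 0.0
16.8 [ 0.122 -0.296  0.759 -0.151  2.247  1.518] [0.1974 0.0527 0.772 ]
[[ 0.906  0.035  0.422]
 [ 0.069 -0.995 -0.067]
 [ 0.418  0.089 -0.904]]
clock: 17.7
position: [0.054, 0.07, 0.8226]
ee_rot: [0.034, 0.978, 0.027, 0.205]
contact_force: [11.1, -14.7, 6.6]
width: 0.0853
gripper_force: 0.0
17.7 [ 1.756 -0.133  0.447 -1.179  2.71   2.155] [0.054  0.07   0.8226]
[[ 0.914  0.039  0.403]
 [ 0.068 -0.996 -0.056]
 [ 0.4    0.078 -0.913]]
```

25° should be enough: I work out about 60–80 mm between the tool axis and the shelf edge. I'll bring the hand forward and use a spin to level the closing axis.

```bash
python3 -m creep '[[1,0.05,0.02,0.1,0],[1,0.1,0.04,0.2,0],[1,0.15,0.06,0.3,0],[1,0.2,0.08,0.4,0.01],[1,0.3,0.1,0.5,0.02],[1,0.36,0.13,0.65,0.03],[1,0.36,0.13,0.65,0.03],[1,0.36,0.13,0.65,0.03],[1,0.36,0.13,0.65,0.03],[1,0.36,0.13,0.65,0.03]]'; python3 st.py
```

```text
clock: 18.7
position: [0.1437, 0.044, 0.7472]
ee_rot: [0.029, 0.982, -0.033, 0.185]
contact_force: [-0.8, 0.7, -0.0]
width: 0.0852
gripper_force: 0.0
18.7 [-0.058 -0.372  0.835 -0.066  2.304  1.528] [0.1437 0.044  0.7472]
[[ 0.929 -0.076  0.361]
 [-0.055 -0.996 -0.07 ]
 [ 0.365  0.045 -0.93 ]]
```

```bash
python3 -m creep '[[1,-0.04,-0.01,-0.1,0],[1,-0.08,-0.01,-0.2,0],[1,-0.12,-0.02,-0.3,0],[1,-0.12,-0.02,-0.4,0],[1,-0.12,-0.02,-0.5,0],[1,-0.12,-0.02,-0.6,0],[1,-0.12,-0.02,-0.6,0]]'; python3 st.py
```

```text
clock: 19.4
position: [0.0332, 0.0497, 0.8384]
ee_rot: [0.028, 0.979, -0.032, 0.2]
contact_force: [0.0, 0.0, -0.8]
width: 0.0852
gripper_force: 0.0
19.4 [-0.041 -0.286  0.312 -0.126  2.71   1.471] [0.0332 0.0497 0.8384]
[[ 0.918 -0.074  0.389]
 [-0.051 -0.996 -0.068]
 [ 0.393  0.043 -0.919]]
```

```bash
python3 -m creep '[[1,-0.05,0,-0.1,0],[1,-0.05,0,-0.2,0],[1,-0.05,0,-0.3,0],[1,-0.05,0,-0.4,0],[1,-0.05,0,-0.5,0],[1,-0.05,0,-0.6,0],[1,-0.05,0,-0.6,0]]'; python3 st.py;  python3 -m creep '[[1,-0.1,0,-0.1,0],[1,-0.1,0,-0.2,0],[1,-0.1,0,-0.3,0],[1,-0.1,0,-0.4,0],[1,-0.1,0,-0.5,0]]'; python3 st.py
```

```text
clock: 20.1
position: [-0.0048, 0.0377, 0.8357]
ee_rot: [0.029, 0.976, -0.032, 0.215]
contact_force: [0.3, -0.0, -0.4]
width: 0.0854
gripper_force: 0.0
20.1 [ 0.049 -0.333  0.328 -0.217  2.71   1.468] [-0.0048  0.0377  0.8357]
[[ 0.906 -0.074  0.417]
 [-0.05  -0.996 -0.07 ]
 [ 0.421  0.042 -0.906]]
clock: 20.6
position: [-0.0536, 0.0331, 0.8245]
ee_rot: [0.03, 0.972, -0.031, 0.23]
contact_force: [-0.0, -1.0, 0.1]
width: 0.0851
gripper_force: 0.0
20.6 [ 0.053 -0.41   0.373 -0.23   2.71   1.456] [-0.0536  0.0331  0.8245]
[[ 0.892 -0.075  0.445]
 [-0.047 -0.996 -0.072]
 [ 0.449  0.043 -0.892]]
```

```bash
python3 -m creep '[[1,-0.1,0,-0.1,0],[1,-0.2,0,-0.2,0],[1,-0.3,0,-0.3,0],[1,-0.4,0,-0.4,0],[1,-0.4,0,-0.5,0],[1,-0.4,0,-0.5,0]]'; python3 st.py
```

```text
clock: 21.2
position: [-0.166, 0.0327, 0.7696]
ee_rot: [0.032, 0.968, -0.031, 0.246]
contact_force: [-0.1, -1.1, 0.1]
width: 0.0852
gripper_force: 0.0
21.2 [ 0.03  -0.61   0.54  -0.218  2.71   1.444] [-0.166   0.0327  0.7696]
[[ 0.877 -0.076  0.474]
 [-0.045 -0.996 -0.076]
 [ 0.478  0.046 -0.877]]
```

```bash
python3 -m creep '[[1,0.08,-0.01,0.07,0],[1,0.16,-0.02,0.14,0],[1,0.24,-0.03,0.2,0],[1,0.32,-0.04,0.27,0],[1,0.4,-0.05,0.34,0.015],[1,0.48,-0.06,0.4,0.015],[1,0.56,-0.07,0.47,0.015],[1,0.64,-0.08,0.54,0.015],[1,0.72,-0.09,0.6,0.015],[1,0.78,-0.09,0.65,0.015]]'; python3 st.py
```

```text
clock: 22.2
position: [0.3019, 0.0361, 0.6738]
ee_rot: [0.02, 0.966, -0.078, 0.246]
contact_force: [0.1, 0.1, 0.5]
width: 0.085
gripper_force: 0.0
22.2 [-0.046 -0.34   1.137 -0.058  1.849  1.656] [0.3019 0.0361 0.6738]
[[ 0.867 -0.16   0.472]
 [-0.14  -0.987 -0.077]
 [ 0.478  0.001 -0.878]]
```

```bash
python3 -m creep '[[1,-0.07,0.1,0.1,0],[1,-0.07,0.18,0.2,0],[1,-0.07,0.18,0.3,0],[1,-0.07,0.18,0.4,0],[1,-0.07,0.18,0.5,0],[1,-0.07,0.18,0.6,0],[1,-0.07,0.18,0.7,0],[1,-0.07,0.18,0.8,0],[1,-0.07,0.18,0.88,0],[1,-0.07,0.18,0.94,0]]'; python3 st.py; python3 - <<'E'
from h import *
d=eyes.get_image("wrist"); cv2.imwrite("pics/w1.png",d['frame'][:,:,::-1])
Z=dict(cure_box=0,shelf_edge=.28,knob=.098,keeper=.06,jar=.05,loose_lid=.05)
for c in ("wrist","scene","side"):
  if c!="wrist": d=eyes.get_image(c)
  for l in Z: print(c,l,[(np.round(p['centre']).tolist(),onz(d,p['centre'],Z[l]).round(3).tolist(),round(p['confidence'],2)) for p in eyes.place_of(c,l)][:3])
E
```

```text
clock: 23.2
position: [0.4633, -0.0806, 0.2693]
ee_rot: [0.02, 0.966, -0.077, 0.246]
contact_force: [0.7, -0.7, 0.4]
width: 0.0854
gripper_force: 0.0
23.2 [-0.411 -0.142  2.015  0.168  0.791  1.23 ] [ 0.4633 -0.0806  0.2693]
[[ 0.867 -0.158  0.472]
 [-0.139 -0.987 -0.076]
 [ 0.478  0.    -0.879]]
wrist cure_box [([300.0, 180.0], [0.588, -0.071], 0.6)]
wrist shelf_edge [([272.0, 69.0], [0.568, -0.072], 0.68)]
wrist knob [([246.0, 158.0], [0.596, -0.017], 0.66)]
wrist keeper [([171.0, 362.0], [0.387, 0.099], 0.74), ([348.0, 162.0], [0.585, -0.135], 0.7)]
wrist jar [([437.0, 157.0], [0.577, -0.253], 0.93), ([323.0, 188.0], [0.56, -0.099], 0.73)]
wrist loose_lid [([380.0, 224.0], [0.503, -0.162], 0.66)]
scene cure_box [([295.0, 253.0], [0.589, -0.075], 0.58), ([388.0, 208.0], [0.449, -0.393], 0.36)]
scene shelf_edge [([292.0, 179.0], [0.567, -0.063], 0.69), ([318.0, 351.0], [0.282, 0.261], 0.28)]
scene knob [([282.0, 244.0], [0.578, -0.014], 0.73), ([335.0, 230.0], [0.488, -0.129], 0.52)]
scene keeper [([306.0, 225.0], [0.592, -0.138], 0.91)]
scene jar [([333.0, 210.0], [0.564, -0.245], 0.59), ([309.0, 240.0], [0.555, -0.099], 0.56)]
scene loose_lid [([335.0, 231.0], [0.513, -0.168], 0.71)]
side cure_box [([294.0, 270.0], [0.585, -0.088], 0.92), ([316.0, 364.0], [0.375, 0.133], 0.65)]
side shelf_edge [([291.0, 175.0], [0.57, -0.072], 0.94), ([396.0, 226.0], [0.285, -0.006], 0.68)]
side knob [([273.0, 253.0], [0.59, -0.015], 0.72)]
side keeper [([307.0, 242.0], [0.58, -0.139], 0.97), ([293.0, 273.0], [0.536, -0.017], 0.3)]
side jar [([306.0, 254.0], [0.558, -0.104], 0.59), ([332.0, 235.0], [0.552, -0.211], 0.59)]
side loose_lid [([336.0, 249.0], [0.509, -0.163], 0.66)]
```

View pics/w1.png

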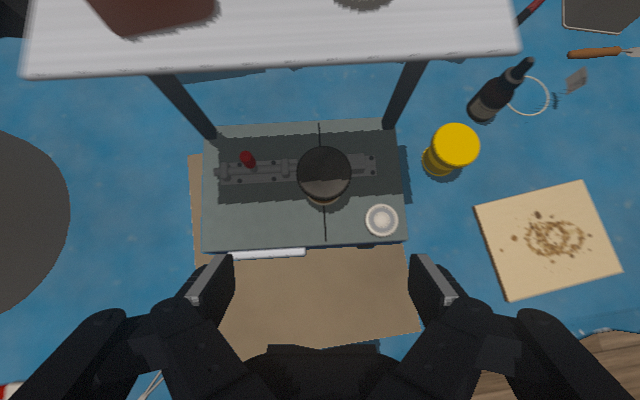

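The wrist view shows the black lid at (324,173), the red knob at (247,159), the loose lid at (382,220) and the yellow look-alike at (452,148). Next I'll refine the jar centre from the lid disc and compute the approach.

```bash
cat > go.py <<'E'
from h import *
import sys
s=manip.get_state(); M=Rn.from_quat(np.roll(s['ee_rot'],-1)).as_matrix()
g=np.array(eval(sys.argv[1])); tcp=g+0.005*M[:,2]
print("shift",(M.T@(tcp-s['position'])/0.5).round(3))
E
python3 - <<'E'
from h import *
d=eyes.get_image("wrist")
roi=d['frame'][135:215,285:365]
cs=cv2.HoughCircles(cv2.cvtColor(roi,cv2.COLOR_RGB2GRAY),cv2.HOUGH_GRADIENT,1,50,param1=80,param2=12,minRadius=22,maxRadius=34)
print(cs[0][:2]+[285,135,0])
for c in cs[0][:2]: print(onz(d,c[:2]+[285,135],.114), onz(d,c[:2]+[285+c[2],135],.114))
print(onz(d,(382,219),.059))
E
python3 go.py '[.557,-.098,.107]'
```

```text
[[323.5        175.5         27.79999924]]
[ 0.55762306 -0.09917287] [ 0.55290001 -0.12870879]
[ 0.50779699 -0.16454095]
shift [0.009 0.004 0.393]
```

```bash
python3 -m creep '[[1,0.009,0.006,0.08,0],[1,0.009,0.006,0.16,0],[1,0.009,0.006,0.24,0],[1,0.009,0.006,0.3,0],[1,0.009,0.006,0.35,0],[1,0.009,0.006,0.38,0],[1,0.009,0.006,0.4,0],[1,0.009,0.006,0.4,0]]' ; python3 -m creep '[[0.7,0,0,0,0],[0.5,0,0,0,0],[0.3,0,0,0,0],[0.3,0,0,0,0],[0.3,0,0,0,0]]' 30; python3 st.py;python3 - <<'E'
from h import *
d=eyes.get_image("wrist"); cv2.imwrite("pics/w2.png",d['frame'][:,:,::-1])
E
```

```text
clock: 25.1
position: [0.5612, -0.0995, 0.0984]
ee_rot: [0.02, 0.966, -0.077, 0.246]
contact_force: [-0.0, 0.5, -0.1]
width: 0.0853
gripper_force: 0.0
clock: 25.6
position: [0.5617, -0.0998, 0.1009]
ee_rot: [0.02, 0.965, -0.077, 0.248]
contact_force: [-0.5, 0.7, 5.7]
width: 0.0589
gripper_force: 32.8
25.6 [-0.356  0.229  2.134  0.324  0.298  1.087] [ 0.5617 -0.0998  0.1009]
[[ 0.865 -0.158  0.476]
 [-0.138 -0.987 -0.077]
 [ 0.482  0.001 -0.876]]
```

View pics/w2.png

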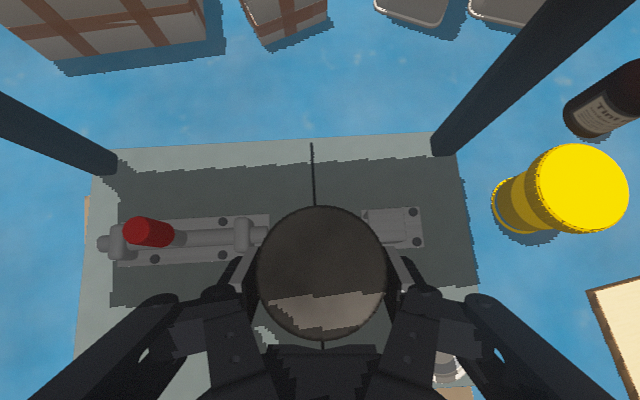

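The jar is gripped by its lid at 58.9 mm, centred between the pads at (321,272), and the bolt and knob are clear to the left. Lifting out along the tool axis.

```bash
python3 -m creep '[[0.3,0,0,-0.02,0],[0.3,0.01,0,-0.05,0],[0.3,0.02,0,-0.1,0],[0.3,0.02,0,-0.15,0],[0.3,0.02,0,-0.2,0],[0.3,0.02,0,-0.24,0],[0.3,0.02,0,-0.26,0],[0.3,0.02,0,-0.26,0]]' 40; python3 st.py; python3 - <<'E'
from h import *
d=eyes.get_image("scene")
cv2.imwrite("pics/s3.png",cv2.resize(d['frame'][130:310,230:450,::-1],None,fx=3.3,fy=3.3,interpolation=2))
E
python3 go.py '[.452,-.385,.17]'
```

```text
clock: 26.45
position: [0.5079, -0.0911, 0.2197]
ee_rot: [0.02, 0.965, -0.077, 0.248]
contact_force: [-0.4, 0.1, -0.4]
width: 0.0584
gripper_force: 43.1
26.45 [-0.387 -0.018  2.045  0.184  0.631  1.221] [ 0.5079 -0.0911  0.2197]
[[ 0.865 -0.159  0.476]
 [-0.138 -0.987 -0.077]
 [ 0.482  0.001 -0.876]]
shift [-0.062  0.598  0.087]
```

View pics/s3.png

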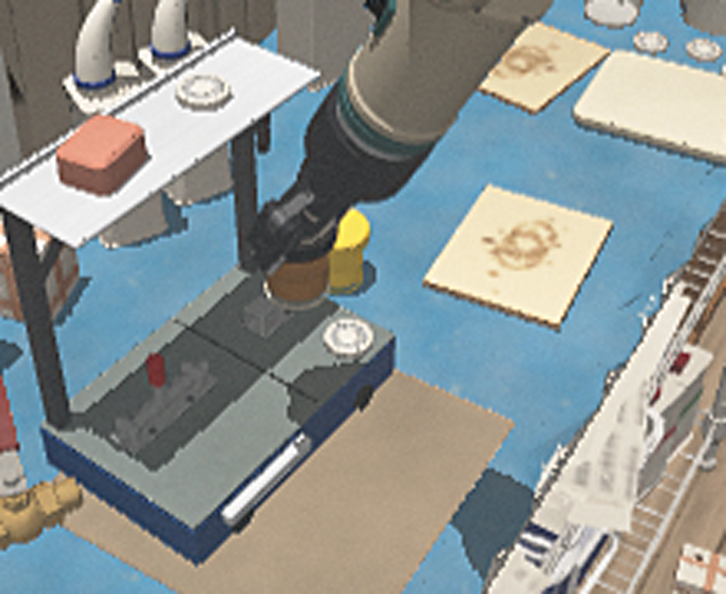

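The jar hangs upright in the hand at crop (297,280), and the box top is clear with the lid in place. Moving above the board.

```bash
python3 -m creep '[[0.3,-0.01,0.04,0,0],[0.3,-0.02,0.11,0,0],[0.3,-0.03,0.19,0.02,0],[0.3,-0.04,0.27,0.03,0],[0.3,-0.05,0.35,0.05,0],[0.3,-0.06,0.43,0.06,0],[0.3,-0.06,0.5,0.08,0],[0.3,-0.06,0.55,0.087,0],[0.3,-0.06,0.59,0.087,0],[0.3,-0.062,0.598,0.087,0]]'; python3 -m creep '[[0.3,0,0,0,0],[0.3,0,0,0,0]]'; python3 st.py; python3 - <<'E'
from h import *
for c in ("scene","side","wrist"):
    d=eyes.get_image(c)
    for l,z in (("board",0),("dropper",0),("cup",0)): print(c,l,[(onz(d,p['centre'],z).round(3).tolist(),round(p['confidence'],2)) for p in eyes.place_of(c,l)][:2])
    if c=="wrist": cv2.imwrite("pics/w4.png",d['frame'][:,:,::-1])
E
```

```text
clock: 27.5
position: [0.4544, -0.3878, 0.1645]
ee_rot: [0.02, 0.966, -0.078, 0.247]
contact_force: [0.2, 0.6, -0.7]
width: 0.0586
gripper_force: 43.3
clock: 27.7
position: [0.4545, -0.3836, 0.1652]
ee_rot: [0.019, 0.966, -0.077, 0.247]
contact_force: [0.3, -0.3, -0.2]
width: 0.0587
gripper_force: 43.3
27.7 [-1.043  0.213  1.932  0.576  0.751  0.307] [ 0.4545 -0.3836  0.1652]
[[ 0.867 -0.157  0.474]
 [-0.138 -0.988 -0.074]
 [ 0.479 -0.001 -0.878]]
scene board [([0.45, -0.389], 0.93)]
scene dropper [([0.654, -0.36], 0.74)]
scene cup [([0.674, -0.442], 0.41)]
side board [([0.455, -0.398], 0.67)]
side dropper [([0.651, -0.364], 0.53)]
side cup [([0.67, -0.439], 0.39)]
wrist board []
wrist dropper [([0.655, -0.358], 0.56)]
wrist cup [([0.669, -0.439], 0.9)]
```

View pics/w4.png

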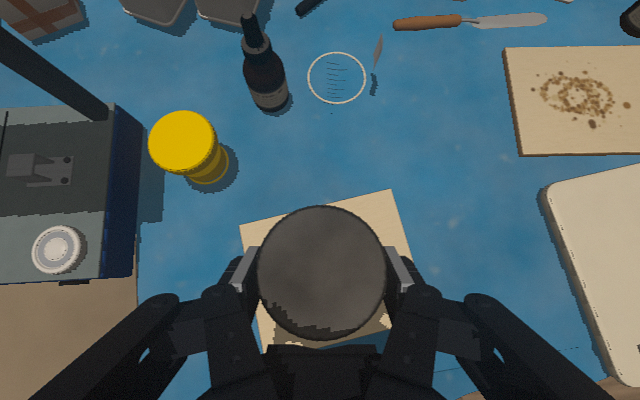

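The jar is over the board's centre, still centred in the pads, and nothing is nearby. Lowering.

```bash
python3 -m creep '[[0.3,-0.02,0,0.037,0],[0.3,-0.04,0,0.073,0],[0.3,-0.06,0,0.11,0],[0.3,-0.075,0,0.137,0],[0.3,-0.085,0,0.155,0],[0.3,-0.093,0,0.17,0],[0.3,-0.093,0,0.17,0],[0.3,-0.093,0,0.17,0]]'; python3 st.py
```

```text
clock: 29.1
position: [0.4547, -0.3856, 0.0687]
ee_rot: [0.02, 0.966, -0.077, 0.247]
contact_force: [0.6, -0.1, -1.3]
width: 0.0587
gripper_force: 43.3
29.1 [-1.045  0.351  2.052  0.793  0.548  0.036] [ 0.4547 -0.3856  0.0687]
[[ 0.866 -0.159  0.474]
 [-0.139 -0.987 -0.076]
 [ 0.48   0.    -0.877]]
```

Next, small steps down to contact (about 8 mm to go).

```bash
python3 -m creep '[[0.3,-0.003,0,0.005,0],[0.3,-0.005,0,0.009,0],[0.3,-0.006,0,0.011,0],[0.3,-0.006,0,0.011,0]]'; python3 -m creep '[[0.3,-0.001,0,0.002,0],[0.3,-0.002,0,0.003,0],[0.3,-0.002,0,0.003,0]]';
```

```text
clock: 29.5
position: [0.4546, -0.3853, 0.0624]
ee_rot: [0.02, 0.966, -0.077, 0.247]
contact_force: [0.3, 0.3, -2.1]
width: 0.0588
gripper_force: 43.3
clock: 29.8
position: [0.4544, -0.3852, 0.0605]
ee_rot: [0.02, 0.966, -0.077, 0.247]
contact_force: [0.3, -0.1, -0.3]
width: 0.0585
gripper_force: 43.3
```

```bash
python3 -m creep '[[0.3,-0.001,0,0.002,0],[0.3,-0.001,0,0.002,0],[0.3,-0.001,0,0.002,0]]' 20
```

```text
clock: 30.1
position: [0.4547, -0.3854, 0.06]
ee_rot: [0.02, 0.966, -0.077, 0.247]
contact_force: [-1.5, 1.1, 4.6]
width: 0.0589
gripper_force: 43.9
```

Contact: 4.6 N upward. Opening slowly, then backing out along the tool axis.

```bash
python3 -m creep '[[0.72,0,0,0,0],[0.76,0,0,0,0],[0.85,0,0,0,0],[1,0,0,0,0],[1,0,0,0,0],[1,0,0,0,0],[1,0,0,0,0]]' 20; python3 -m creep '[[1,0,0,-0.04,0],[1,0,0,-0.1,0],[1,0,0,-0.18,0],[1,0,0,-0.26,0],[1,0,0,-0.34,0],[1,0,0,-0.34,0]]'; python3 st.py; python3 - <<'E'
from h import *
for c in ("scene","side"):
    d=eyes.get_image(c)
    for l,z in (("jar",.009),): print(c,l,[(onz(d,p['centre'],z).round(3).tolist(),round(p['confidence'],2)) for p in eyes.place_of(c,l)][:4])
    for l,z in (("knob",.098),("keeper",.06),("cure_box",0)): print(c,l,[(onz(d,p['centre'],z).round(3).tolist(),round(p['confidence'],2)) for p in eyes.place_of(c,l)][:4])
d=eyes.get_image("wrist"); cv2.imwrite("pics/w5.png",d['frame'][:,:,::-1])
E
python3 go.py '[.58,-.015,.20]'
```

```text
clock: 30.8
position: [0.4545, -0.3853, 0.0594]
ee_rot: [0.02, 0.966, -0.077, 0.247]
contact_force: [-0.2, 0.5, 0.0]
width: 0.0854
gripper_force: 0.0
clock: 31.4
position: [0.3736, -0.3746, 0.2138]
ee_rot: [0.024, 0.965, -0.077, 0.249]
contact_force: [0.6, -0.5, 0.2]
width: 0.0859
gripper_force: 0.0
31.4 [-1.205  0.076  1.965  0.557  0.903  0.218] [ 0.3736 -0.3746  0.2138]
[[ 0.864 -0.16   0.477]
 [-0.136 -0.987 -0.085]
 [ 0.485  0.009 -0.875]]
scene jar [([0.456, -0.388], 0.72)]
scene knob [([0.595, -0.01], 0.54), ([0.722, -0.262], 0.25)]
scene keeper [([0.585, -0.134], 0.91), ([0.428, -0.313], 0.54)]
scene cure_box [([0.593, -0.079], 0.9)]
side jar [([0.448, -0.389], 0.84), ([0.588, -0.271], 0.8)]
side knob [([0.587, -0.014], 0.78), ([0.39, -0.257], 0.7)]
side keeper [([0.584, -0.147], 0.82), ([0.424, -0.318], 0.54)]
side cure_box [([0.578, -0.069], 0.67)]
shift [ 0.25  -0.77   0.165]
```

View pics/w5.png

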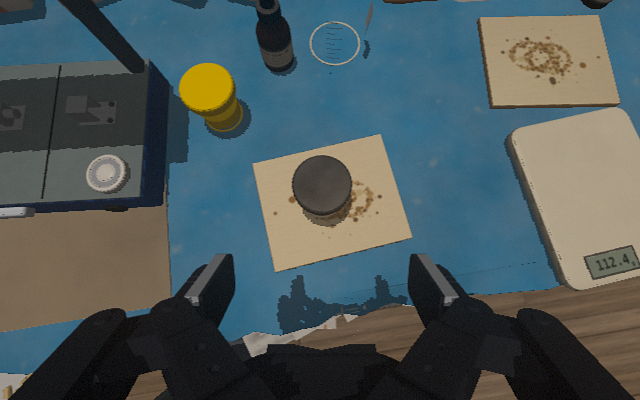

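The jar stands on the board, lid at (322,185), well within the edges. Now to the knob.

```bash
python3 go.py '[.525,-.004,.215]'
```

```text
shift [ 0.166 -0.775  0.085]
```

```bash
python3 -m creep '[[1,0,-0.08,-0.02,0],[1,0,-0.18,-0.02,0],[1,0,-0.28,0,0],[1,0.04,-0.38,0,0],[1,0.08,-0.48,0.03,0],[1,0.12,-0.58,0.05,0],[1,0.16,-0.67,0.07,0],[1,0.166,-0.75,0.085,0],[1,0.166,-0.775,0.085,0],[1,0.166,-0.775,0.085,0]]'; python3 st.py; python3 - <<'E'
from h import *
d=eyes.get_image("wrist"); cv2.imwrite("pics/w6.png",d['frame'][:,:,::-1])
for l,z in (("knob",.098),("keeper",.06),("shelf_edge",.28)): print(l,[(np.round(p['centre']),onz(d,p['centre'],z).round(3).tolist(),round(p['confidence'],2)) for p in eyes.place_of("wrist",l)][:3])
f=d['frame'].astype(int); m=((f[:,:,0]>90)&(f[:,:,1]<50)&(f[:,:,2]<60)).astype(np.uint8)
n,_,st,ce=cv2.connectedComponentsWithStats(m)
for i in range(1,n):
    if st[i][4]>40: print(st[i],ce[i],onz(d,ce[i],.1))
E
```

```text
clock: 32.95
position: [0.5278, -0.0011, 0.2104]
ee_rot: [0.019, 0.966, -0.074, 0.246]
contact_force: [-0.9, -0.1, 0.9]
width: 0.0853
gripper_force: 0.0
32.95 [-0.125  0.017  2.035 -0.025  0.591  1.616] [ 0.5278 -0.0011  0.2104]
[[ 0.868 -0.152  0.473]
 [-0.134 -0.988 -0.073]
 [ 0.479  0.    -0.878]]
knob [(array([326., 192.]), [0.593, -0.017], 0.85)]
keeper [(array([438., 193.]), [0.583, -0.133], 0.75)]
shelf_edge [(array([541.,  94.]), [0.568, -0.072], 0.93)]
```

View pics/w6.png

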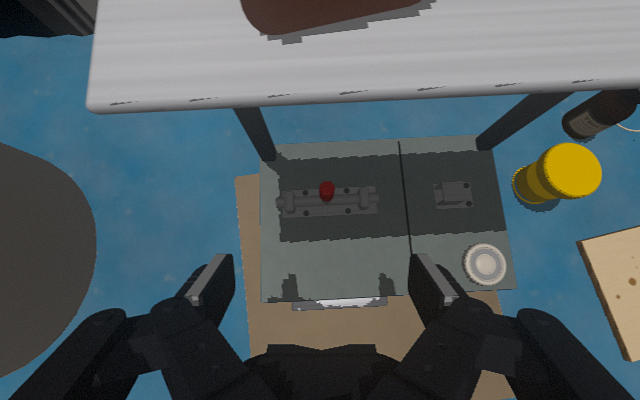

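The knob is at (326,192), about (0.592, −0.016) m, with the keeper at (450,193) and the shelf edge well above. I'll straddle the knob with the fingers at 0.4 opening.

```bash
python3 go.py '[.587,-.016,.102]'
```

```text
shift [0.003 0.002 0.259]
```

```bash
python3 -m creep '[[0.4,0,0,0.03,0],[0.4,0,0,0.08,0],[0.4,0.003,0.002,0.13,0],[0.4,0.003,0.002,0.17,0],[0.4,0.003,0.002,0.2,0],[0.4,0.003,0.002,0.22,0],[0.4,0.003,0.002,0.24,0],[0.4,0.003,0.002,0.25,0],[0.4,0.003,0.002,0.259,0],[0.4,0.003,0.002,0.259,0]]'; python3 st.py; python3 - <<'E'
from h import *
d=eyes.get_image("wrist"); cv2.imwrite("pics/w7.png",d['frame'][:,:,::-1])
E
```

```text
clock: 34.15
position: [0.5899, -0.0157, 0.098]
ee_rot: [0.02, 0.966, -0.077, 0.247]
contact_force: [0.7, 0.6, -0.6]
width: 0.0343
gripper_force: 0.0
34.15 [-0.138  0.261  2.093 -0.037  0.288  1.624] [ 0.5899 -0.0157  0.098 ]
[[ 0.866 -0.159  0.474]
 [-0.139 -0.987 -0.076]
 [ 0.48   0.    -0.877]]
```

View pics/w7.png

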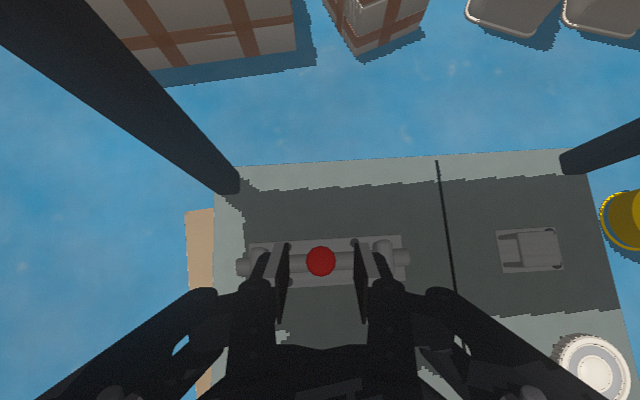

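The knob is at (320,261), centred between the pads, and the bolt points at the keeper at (530,250). Sliding along the bolt's line, the final part slowly.

```bash
python3 -m creep '[[0.4,0.002,0.02,0.001,0],[0.4,0.004,0.04,0.002,0],[0.4,0.005,0.06,0.003,0],[0.4,0.006,0.08,0.004,0],[0.4,0.008,0.1,0.004,0],[0.4,0.01,0.12,0.005,0],[0.4,0.012,0.14,0.006,0],[0.4,0.012,0.15,0.006,0],[0.4,0.012,0.15,0.006,0]]'; python3 -m creep '[[0.4,0,0.006,0,0],[0.4,0.001,0.012,0,0],[0.4,0.001,0.016,0,0],[0.4,0.001,0.016,0,0]]'; python3 -m creep '[[0.4,0,0.004,0,0],[0.4,0,0.008,0,0],[0.4,0,0.008,0,0]]'; python3 st.py
```

```text
clock: 35.1
position: [0.5845, -0.0909, 0.0987]
ee_rot: [0.02, 0.966, -0.077, 0.247]
contact_force: [-0.5, 0.5, 0.8]
width: 0.0342
gripper_force: 0.0
clock: 35.5
position: [0.5838, -0.0987, 0.0987]
ee_rot: [0.02, 0.966, -0.077, 0.247]
contact_force: [-1.2, 2.0, 0.7]
width: 0.0341
gripper_force: 0.9
clock: 35.8
position: [0.5835, -0.0997, 0.0987]
ee_rot: [0.017, 0.966, -0.077, 0.246]
contact_force: [5.8, 16.7, 0.4]
width: 0.0345
gripper_force: 9.0
35.8 [-0.341  0.259  2.091  0.299  0.312  1.126] [ 0.5835 -0.0997  0.0987]
[[ 0.867 -0.158  0.473]
 [-0.141 -0.987 -0.072]
 [ 0.479 -0.004 -0.878]]
```

The push met a firm stop at 17 N. Now I'll centre the fingers round the knob, retract and check.

```bash
python3 -m creep '[[0.4,0,-0.012,0,0],[0.4,0,-0.024,0,0],[0.4,0,-0.024,0,0]]'; python3 -m creep '[[0.4,0,0,-0.04,0],[0.4,0,0,-0.1,0],[0.4,0,0,-0.18,0],[0.4,0,0,-0.26,0],[0.4,0,0,-0.32,0],[0.4,0,0,-0.32,0],[0.4,0,0,-0.32,0]]'; python3 - <<'E'
from h import *
for c in ("scene","side","wrist"):
    d=eyes.get_image(c)
    for l,z in (("jar",.009),("knob",.098),("keeper",.06),("loose_lid",.05)): print(c,l,[(onz(d,p['centre'],z).round(3).tolist(),round(p['confidence'],2)) for p in eyes.place_of(c,l)][:3])
cv2.imwrite("pics/w8.png",d['frame'][:,:,::-1])
E
```

```text
clock: 36.1
position: [0.5856, -0.0907, 0.099]
ee_rot: [0.02, 0.966, -0.076, 0.248]
contact_force: [0.2, -0.2, 0.3]
width: 0.0344
gripper_force: 0.0
clock: 36.8
position: [0.5094, -0.079, 0.2398]
ee_rot: [0.02, 0.965, -0.077, 0.248]
contact_force: [-0.0, -0.1, -0.4]
width: 0.0341
gripper_force: 0.0
scene jar [([0.582, -0.281], 0.73), ([0.456, -0.384], 0.69), ([0.445, -0.375], 0.41)]
scene knob [([0.586, -0.094], 0.58)]
scene keeper [([0.587, -0.136], 0.69), ([0.755, -0.301], 0.58)]
scene loose_lid [([0.513, -0.174], 0.49)]
side jar [([0.592, -0.271], 0.72)]
side knob [([0.582, -0.09], 0.45)]
side keeper [([0.59, -0.14], 0.76)]
side loose_lid [([0.35, 0.168], 0.6), ([0.499, -0.149], 0.53)]
wrist jar [([0.583, -0.274], 0.8), ([0.457, -0.385], 0.63)]
wrist knob [([0.588, -0.093], 0.74)]
wrist keeper [([0.458, -0.343], 0.2)]
wrist loose_lid []
```

View pics/w8.png

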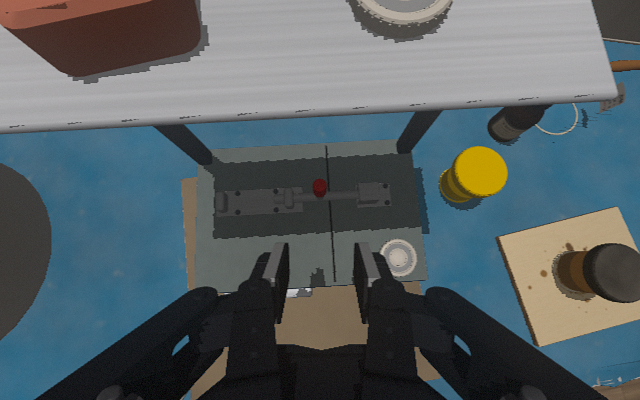

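The rod now reaches into the keeper at (372,194). The knob at (320,187) has moved about 76 mm, and the jar stands on the board at (600,272). Handing in.

```bash
python3 -c "
from rig import manip
print(manip.sign_off())"
```

```text
the job is handed in; nothing more can be done
None
```

The jar stands upright and released on the stained board, the bolt was pushed against its stop in the keeper (knob moved about 76 mm), and the job was handed in at about 37 s; sign-off returned no verdict.

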